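# Set the backdrop and show the die to the inspection camera

### The job

Show the spare cutter die to the inspection camera. First hang the white folded backdrop over the middle of the stand's horizontal bar so that it straddles it, and let go of it; then lift the steel die from its holder and hold it in the air straight above the yellow dot, its middle as high as the centre of the lens, level with its toothed side still down and its long sides square to the camera. Finish while still holding the die there, steady and touching nothing but the gripper, with the backdrop still hanging; leave the step gauge, star knob and bottle alone, and do not knock the die or the arm hard against the stand.

Things in the scene. Friction and masses are not known exactly. Their poses are not given: they have to be found in the camera images.
- inspection_stand: Fixed stand. Origin on the table plane under the yellow dot (12 mm) on its dark base (10 mm thick, 275 x 50 mm, cross foot 150 mm). x runs level from camera to bar, y along the bar, z up. Grey camera 40 mm wide, top at z 141 mm, x -154 to -80 mm, lens facing +x, its centre at z 120. Bar 12 mm thick along y at x +85, axis at z 165 mm, on posts at y +-65 with 17 mm caps: 112 mm free.
- view_point (a point): The point straight above the yellow dot, 120 mm above the table, 80 mm in front of the lens on its axis, where the middle of the die must be held; axes as the stand.
- bar_mid (a point): Middle of the stand's horizontal bar, on its axis, 165 mm above the table; axes as the stand (y along the bar).
- backdrop: White folded backdrop, rigid, loose, 90 g, standing on the table: upside-down U, 30 mm thick (x), 84 wide (y), 95 tall (z). Two upright legs 3 mm thick, 24 mm apart inside, joined by a flat 3 mm top; black lower edges. Origin: centre of its underside, z up. Grip across the 30 mm near the top. Front and back are alike. Hung, its top rests on the bar and its origin is 79 mm above the table.
- die_holder: Fixed aluminium pedestal 22 (x) x 82 mm (y) on a black foot 48 x 100 x 6 mm. The die lies on its top, 25 mm above the table, between end stops 8 mm higher and 66 mm apart along y. The die's long sides overhang it by 3 mm, so fingers can reach down beside it to 10 mm above the table. Origin: centre of the underside, z up.
- spare_die: Spare cutter die, steel block 28 (x) x 60 (y, long) x 18 mm (z), two bores in its top, fine teeth along its lower edge; about 0.21 kg (varies), loose in the holder, long axis along the holder's y. Origin: centre of its toothed underside, z up. Grip across the 28 mm; either long side may face the camera.
- die_mid (a point): Middle of the die, 9 mm above its underside; axes as the die.
- step_gauge: Aluminium staircase-shaped gauge, 26 x 68 x 24 mm, bystander, leave alone. Origin under its centre.
- clamp_knob: Black star knob with its stud up, 36 x 35 x 38 mm, bystander, leave alone. Origin under its centre.
- flux_bottle: White bottle with a red needle cap, 40 mm across, 116 mm tall, bystander, leave alone. Origin under its centre.

How it is judged (in metres and radians):
On the way, in this order (a step that is already met when the one before it is completed fails the run):
1. the backdrop hangs straddling the bar, at rest and let go, while the die is still in its holder (x of backdrop in the frame of bar_mid between -0.02 and 0.02 m and y of backdrop in the frame of bar_mid between -0.024 and 0.024 m and z of backdrop in the frame of bar_mid between -0.092 and -0.079 m and angle between backdrop's own z axis and vertical below 0.2 rad and contact force between backdrop and inspection_stand above 0.2 N and contact force between backdrop and the fingers below 0.05 N and linear speed of backdrop below 0.03 m/s and horizontal distance between spare_die and die_holder below 0.01 m and height (world z) of spare_die below 0.03 m), for 0.3 s.
2. the die is lifted clear of its holder (height (world z) of spare_die above 0.05 m and contact force between spare_die and the fingers above 0.5 N and contact force between spare_die and die_holder below 0.05 N), for 0.1 s.
At the end, for the whole second after the job is handed in: Fingers hold the die still, touching nothing else: middle within 15 mm of view_point, level within 8 deg, long axis within 9 deg of the bar's. Backdrop hangs free on the bar, its origin within 20 mm across, 24 mm along, 79 to 92 mm below the bar's middle, upright within 11 deg (x of backdrop in the frame of bar_mid between -0.02 and 0.02 m and y of backdrop in the frame of bar_mid between -0.024 and 0.024 m and z of backdrop in the frame of bar_mid between -0.092 and -0.079 m and angle between backdrop's own z axis and vertical below 0.2 rad and contact force between backdrop and inspection_stand above 0.2 N and contact force between backdrop and the fingers below 0.05 N and linear speed of backdrop below 0.03 m/s and distance between die_mid and view_point below 0.015 m and angle between spare_die's own z axis and vertical below 0.14 rad and height (world z) of die_mid above 0.1 m and angle between the y axis of spare_die and the y axis of inspection_stand, either way round below 0.16 rad and contact force between spare_die and the fingers above 1 N and contact force between spare_die and inspection_stand below 0.05 N and contact force between spare_die and backdrop below 0.05 N and contact force between spare_die and die_holder below 0.05 N and linear speed of spare_die below 0.02 m/s); the arm keeps its last pose, push and grip.
It fails at once if a bystander (step gauge, star knob or bottle) is moved by more than 20 mm (distance of any of step_gauge, clamp_knob, flux_bottle from where it was at the start of the episode above 0.02 m).
It fails at once if the die strikes the stand or the backdrop with more than 8 N (contact force between spare_die and inspection_stand above 8 N or contact force between spare_die and backdrop above 8 N).
It fails at once if the arm or gripper presses on the stand with more than 15 N (contact force between any of the arm, the fingers and inspection_stand above 15 N).
It also fails if it takes over 59 s, if anything falls off the work surface, if the arm or the gripper's body presses on something with over 40 N, if the wrist force passes 120 N, or if a joint passes its speed limit or range.

### The arm

A 7-joint arm with a two-finger parallel gripper is mounted at the origin on the work surface; the furniture and walls round the work are solid. World frame = base frame: x ahead of the robot, y to its left, z up, the work surface at z = 0. Lengths are in m, angles in degrees, forces in N, time in s.
With the tool pointing down it reaches from about 0.425 to 0.875 m from the base axis. Payload 4.7 kg.
Tool frame: the origin (TCP) lies at the very end of the fingers, on their centre line; the grasp point (between the pads) lies 19 mm behind it; z points along the fingers, y is the line along which they close (so a half turn about z gives the same grasp; the last joint's range is limited). The gripper opens to 87 mm and grips with 3 to 60 N. Pads are 19 mm wide; open, the fingers measure 117 mm over their backs; the gripper's body (75 mm by 190 mm) begins 51 mm behind the grasp point.
Start: joints at [-69.781, 18.392, -4.016, 83.108, 1.295, 78.541, -3.26], TCP at [0.216, 0.613, 0.223] pointing down, gripper open.
Joint ranges: [-163.93, 163.93], [-17.29, 119.83], [-79.2, 71.16], [3.27, 140.29], [-89.18, 269.18], [5.43, 117.66], [-154.24, 154.24]. Speed limits (degrees/s): [147.25, 147.25, 180, 180, 180, 180, 180].

### API

Orientations are given as [roll, pitch, yaw] about the fixed x, y, z axes, in that order (R = Rz(yaw) Ry(pitch) Rx(roll)).
In Python, from cell import get_obs, eyes, env gives the robot as it stands.
- The arm moves only by the tool servo_tool, never from a script. Its argument "series" is a list that holds one entry, the list of rows, each a list of 7 numbers: the shift along the tool's x, y, z in units of 300 mm (1.0 is 300 mm), then the turn, a rotation vector about the tool's x, y, z in units of pi rad (1.0 is pi rad), then the opening, from 0 (shut) to 1 (fully open). In form: [[[tx, ty, tz, wx, wy, wz, gripper], ...]]. A call has 1 to 12 rows; each row is the pose to reach, as a shift and turn from the pose commanded when the call began, along the tool's axes at that moment, turning the shorter way round; what a row does not reach only later rows make up. A row lasts 1/12 s, in which the tool goes at most 41.7 mm and 7.16 degrees, less where a joint would pass 70% of its speed; a pose out of reach is approached as far as the arm can. A call with a number of a shift or a turn outside -1 to 1 is refused whole. A call with a gripper value outside its range is refused whole. The fingers move at their own pace and stop on an object; "grip_force" is the grip in N (left out, the last holds). Time passes only in rows, so rows that repeat a pose let the fingers close. It gives the time, the measured TCP pose, the force, the opening and the grip force at its end, in the units of the state.
- get_obs(): the state, without advancing time (a new reading comes with each control period).
- eyes.read_camera(name): name is "scene" or "top"; returns a dict with "frame" (384x512x3 uint8, red, green, blue), "depth" (384x512 float32, m along the optical axis (not along the pixel's ray), 0 where there is no reading), "fx", "fy", "cx", "cy" (pixels), "distortion" ([k1, k2, p1, p2, k3] as OpenCV has them; the pictures are not rectified), "origin" and "rotation" of the camera in the world. Camera axes: x right, y down, z forward; pixel columns grow to the right and rows downward; lengths in m; the calibration is good to about 2 mm. A picture is of the moment at which its call begins.
- env.sign_off(): hands the job in; it is judged then, once.
The state is a dict: "time_s": time; "qpos": joint angles; "joint_velocities": joint speeds; "effort": joint torques, N m; "tool_pos": TCP position; "tool_rot": TCP orientation; "force": force on the tool from outside, world axes, zero at the start; "wrist_torque": the same for the moment, N m; "grip_width": finger opening in m; "grasp_force": force on a finger pad.
Only numpy, scipy, OpenCV 4.12 (cv2) and the standard library are available. Lean on these libraries where they do the work, as an engineer would, in place of code of your own. Each camera call takes 0.05 s, during which the arm holds its last target. There are 200 camera calls.

## Working session

There is one attempt and no reset: what is moved stays moved. The work goes in short steps, Python scripts to look and compute and a tool call to move; the robot and the scene stay as the last step left them, time stands still between calls to the robot, and variables do not carry over. Pictures are saved under pics/ and viewed, at most 10 in all, crops included, and the job is handed in when it is done.

Besides the shell and the picture viewer there is one more tool, called after "Call:" in YAML: its name, and indented under it one key for each argument. servo_tool: Moves the arm, as the interface text tells. Shifts and turns lie within -1 to 1; 1 stands for 300 mm of shift or pi rad of turn. Its arguments: {"type":"object","properties":{"series":{"type":"array"},"grip_force":{"type":"number"}},"required":["series"]}

```bash
mkdir -p pics; ls
python3 - <<'E'
from cell import get_obs, eyes
import cv2,numpy as np
o=get_obs();print({k:np.round(v,3) for k,v in o.items()})
for n in("scene","top"):
    c=eyes.read_camera(n);cv2.imwrite(f"pics/{n}0.png",c["frame"][:,:,::-1]);np.savez(f"{n}0.npz",**{k:np.array(v) for k,v in c.items()})
    print(n,c["origin"],np.round(c["rotation"],3).tolist(),c["fx"],c["cx"],c["cy"],c["distortion"])
E
```

```text
pics
{'time_s': np.float64(0.0), 'qpos': array([-69.78 ,  18.441,  -4.017,  83.173,   1.296,  78.54 ,  -3.26 ]), 'joint_velocities': array([ 0.028,  0.034, -0.077,  0.056, -0.038,  0.105, -0.075]), 'effort': array([ 0.0000e+00, -4.9129e+01, -4.0400e-01, -3.1253e+01, -6.4000e-02,
        4.3000e-02,  0.0000e+00]), 'tool_pos': array([0.216, 0.613, 0.221]), 'tool_rot': array([-1.79891e+02,  6.00000e-03,  1.60592e+02]), 'force': array([-0.616,  0.423,  0.852]), 'wrist_torque': array([ 0.024, -0.002, -0.014]), 'grasp_force': np.float64(0.0), 'grip_width': np.float64(0.087)}
scene [-0.07103386 -0.62536356  0.71536352] [-131.077, 0.067, -54.981] 357.86506332717556 256.1098761875601 192.12720221530418 [-0.01176357  0.          0.          0.          0.        ]
top [ 0.30195187 -0.25870213  1.0371037 ] [-169.763, 0.612, -88.767] 359.3299658549396 258.6800032108568 191.85845549641223 [-0.09121406  0.          0.          0.          0.        ]
```

View pics/scene0.png

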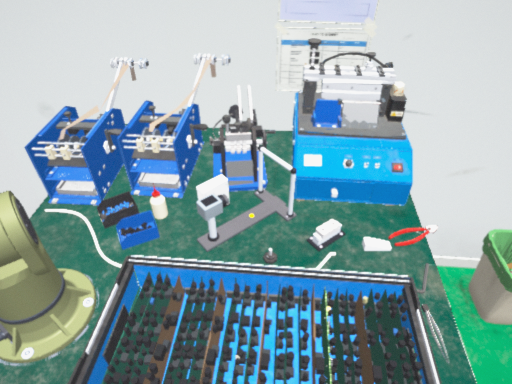

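View pics/top0.png

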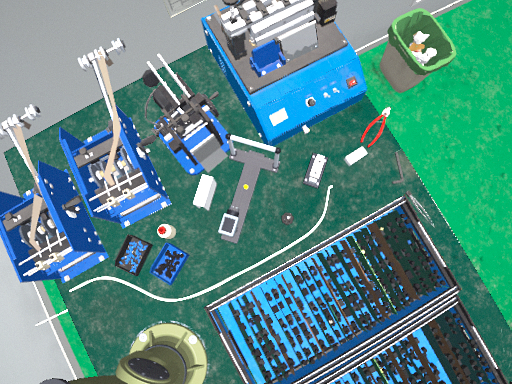

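The top view shows the backdrop at about (204,192), bar (255,147), dot (247,187), holder and die (316,168), knob (288,217), gauge (355,155) and bottle (166,231).

```bash
cat > h.py <<'E'
import cv2,numpy as np
from scipy.spatial.transform import Rotation as R
def K(c): return np.array([[c["fx"],0,c["cx"]],[0,c["fy"],c["cy"]],[0,0,1]],float)
def rot(c):
    r=np.array(c["rotation"]); return r if r.shape==(3,3) else R.from_euler("xyz",r,degrees=True).as_matrix()
def rays(c,uv):
    p=cv2.undistortPoints(np.float64(uv).reshape(-1,1,2),K(c),np.array(c["distortion"],float))[:,0]
    return np.c_[p,np.ones(len(p))]@rot(c).T
def plane(c,uv,z):
    d=rays(c,uv);o=np.array(c["origin"]);return o+d*((z-o[2])/d[:,2])[:,None]
def cloud(c):
    h,w=c["depth"].shape;v,u=np.mgrid[:h,:w]
    return (np.array(c["origin"])+rays(c,np.c_[u.ravel(),v.ravel()])*c["depth"].reshape(-1,1)).reshape(h,w,3)
def proj(c,P):
    Rm=rot(c).T;t=-Rm@np.array(c["origin"])
    return cv2.projectPoints(np.float64(P).reshape(-1,1,3),cv2.Rodrigues(Rm)[0],t,K(c),np.array(c["distortion"],float))[0][:,0]
E
python3 - <<'E'
from h import *
t=dict(np.load("top0.npz"));f=t["frame"]
P=cloud(t)
cv2.imwrite("pics/crop.png",cv2.resize(f[125:255,145:375,::-1],None,fx=3.4,fy=3.4,interpolation=cv2.INTER_CUBIC))
hsv=cv2.cvtColor(f,cv2.COLOR_RGB2HSV)
def box(name,m,z):
    n,l,s,ce=cv2.connectedComponentsWithStats(m.astype(np.uint8))
    i=1+np.argmax(s[1:,4]);pts=np.argwhere(l==i)[:,::-1]
    W=plane(t,pts,z)[:,:2]; Z=P[...,2][l==i]
    r=cv2.minAreaRect(np.float32(W*1000));
    print(name,s[i],np.round(ce[i],1),"rect",np.round(r[0],1),np.round(r[1],1),round(r[2],1),"z",np.round(np.percentile(Z,[5,50,95]),3), np.round(np.median(P[l==i],0),3))
def roi(x0,y0,x1,y1):
    m=np.zeros(f.shape[:2],bool);m[y0:y1,x0:x1]=1;return m
yel=(hsv[...,0]>20)&(hsv[...,0]<35)&(hsv[...,1]>120)&(hsv[...,2]>120)
box("dot",yel&roi(235,175,260,200),.01)
box("bar",(P[...,2]>.145)&(P[...,2]<.2)&roi(220,125,290,170),.171)
box("bdtop",(P[...,2]>.085)&(P[...,2]<.11)&roi(180,165,225,220),.095)
box("die",(P[...,2]>.034)&(P[...,2]<.06)&roi(295,145,335,195),.043)
box("cam",(P[...,2]>.12)&(P[...,2]<.16)&roi(205,195,250,245),.141)
E
```

```text
dot [244 184   4   5  16] [245.4 186.2] rect [ 503.8 -204.9] [11.9  8.8] 1.6 z [0.007 0.01  0.012] [ 0.503 -0.204  0.01 ]
bar [225 134  56  21 284] [253.2 143.1] rect [ 582.  -227.2] [145.1  18.9] 74.1 z [0.164 0.17  0.173] [ 0.583 -0.231  0.17 ]
bdtop [193 174  20  33 360] [202.4 189.7] rect [475.  -94.4] [31.1 84. ] 74.6 z [0.091 0.095 0.098] [ 0.474 -0.094  0.095]
die [309 156  16  25 209] [316.6 167.1] rect [ 552.3 -406.2] [28.3 72.1] 70.3 z [0.038 0.043 0.045] [ 0.556 -0.408  0.043]
cam [218 206  21  31 438] [229.1 221.4] rect [ 389.9 -173.9] [40.6 73.8] 73.7 z [0.127 0.139 0.142] [ 0.386 -0.174  0.139]
```

View pics/crop.png

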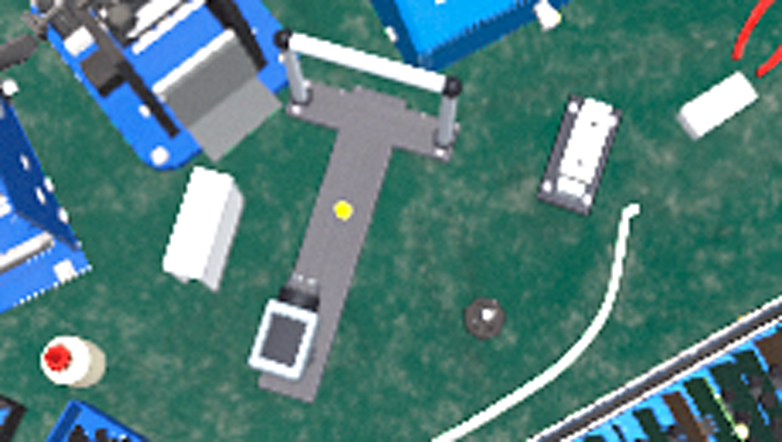

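The crop confirms it. The backdrop's long axis is at about right angles to the bar, and the die's is close to that too, so each needs a 90° turn. Next I check heights along the path and under the gripper body, and refine the die.

```bash
cat >> h.py <<'E'
def go(o,p,rpy=None):
    "shift/turn (servo units) from pose o to tcp p and rpy"
    A=R.from_euler("xyz",o["tool_rot"],degrees=True)
    s=A.inv().apply(np.array(p)-o["tool_pos"])/.3
    w=(A.inv()*R.from_euler("xyz",rpy,degrees=True)).as_rotvec()/np.pi if rpy is not None else np.zeros(3)
    print("shift",np.round(s,4),"turn",np.round(w,4))
E
python3 - <<'E'
from h import *
from cell import get_obs
t=dict(np.load("top0.npz"));s=dict(np.load("scene0.npz"))
P=np.r_[cloud(t)[t["depth"]>0],cloud(s)[s["depth"]>0]]
P=P[(P[:,2]<.6)&(np.hypot(P[:,0],P[:,1])>.2)]
print("heights rows x, cols y .7..-.5")
for x in np.arange(.15,.85,.1):
    print(round(x,2),[int(1000*np.percentile(q,99.5)) if len(q:=P[(abs(P[:,0]-x)<.05)&(abs(P[:,1]-y)<.05),2])>3 else -1 for y in np.arange(.7,-.55,-.1)])
def foot(c,a,name):
    d=np.radians(a);u=np.array([np.cos(d),np.sin(d)]);v=np.array([-u[1],u[0]]);q=P[:,:2]-c
    for L in(100,):
        m=(abs(q@u)<.11)&(abs(q@v)<.11);print(name,np.round(np.percentile(P[m,2],[90,99,100]),3))
foot([.475,-.094],74.6,"bd");foot([.584,-.228],-15.8,"bar");foot([.554,-.407],70.3,"die")
# die: top face vs stops
c=cloud(t);h=c[...,2]
reg=np.zeros(h.shape,bool);reg[145:200,295:340]=1
for lo,hi,z in((.039,.05,.043),(.029,.038,.033),(.003,.011,.006),(.02,.05,.04)):
    uv=np.argwhere(reg&(h>lo)&(h<hi))[:,::-1];W=plane(t,uv,z)[:,:2]*1000
    r=cv2.minAreaRect(np.float32(W));print(z,len(uv),np.round(W.mean(0),1),np.round(r[0],1),np.round(r[1],1),round(r[2],1))
f=t["frame"];v=f.max(2).astype(int);sat=v-f.min(2)
m=reg&(v<95)&(sat<25);W=plane(t,np.argwhere(m)[:,::-1],.006)[:,:2]*1000;r=cv2.minAreaRect(np.float32(W));print("foot",m.sum(),W.mean(0),r)
m=reg&(v>150)&(sat<40);W=plane(t,np.argwhere(m)[:,::-1],.04)[:,:2]*1000;r=cv2.minAreaRect(np.float32(W));print("bright",m.sum(),W.mean(0),r)
E
```

```text
heights rows x, cols y .7..-.5
0.15 [-1, -1, -1, -1, 5, 4, 8, 4, 109, 108, 103, 103, 104]
0.25 [-1, -1, -1, 191, 189, 179, 44, 44, 8, 109, 109, 107, 106]
0.35 [-1, -1, -1, 205, 217, 189, 45, 94, 135, 142, 107, 109, 109]
0.45 [-1, -1, 176, 190, 254, 190, 195, 188, 97, 140, 35, 13, 109]
0.55 [425, 2, 3, 309, 312, 205, 224, 189, 232, 173, 172, 45, 25]
0.65 [426, 427, 428, 4, 310, 173, 274, 191, 228, 171, 168, 134, 20]
0.75 [-1, -1, 428, 429, 428, 312, 312, 223, 176, 245, 212, 177, 162]
bd [0.127 0.221 0.234]
bar [0.143 0.171 0.176]
die [0.059 0.128 0.172]
0.043 195 [ 557.5 -408.3] [ 557.6 -408.2] [28.  60.9] 70.3
0.033 53 [ 552.4 -405.4] [ 558.1 -406.5] [24.3 82.3] 74.0
0.006 348 [ 547.9 -407.2] [ 548.8 -414.9] [157.5 129.5] 1.2
0.04 270 [ 554.8 -407. ] [ 554.6 -407.6] [29.  83.4] 71.8
foot 35 [ 541.48826907 -400.89160918] ((553.9658813476562, -407.2270202636719), (47.11170959472656, 94.01776885986328), 71.46479797363281)
bright 366 [ 543.99577677 -411.02276041] ((532.1448364257812, -419.4250793457031), (80.41238403320312, 119.40640258789062), 72.65721893310547)
```

Run:
```python
from h import *
from cell import get_obs
t=dict(np.load("top0.npz"));s=dict(np.load("scene0.npz"))
P=np.r_[cloud(t)[t["depth"]>0],cloud(s)[s["depth"]>0]]
def near(c,a,zmin,name):
    d=np.radians(a);u=np.array([np.cos(d),np.sin(d)]);v=np.array([u[1],-u[0]]);q=P[:,:2]-c
    A,B=q@u*1000,q@v*1000
    m=(abs(A)<125)&(abs(B)<90)&(P[:,2]>zmin)&(P[:,2]<.5)
    print(name,m.sum())
    for a0 in range(-125,125,25):
        print(a0,[int(1000*P[k,2].max()) if (k:=m&(A>=a0)&(A<a0+25)&(B>=b0)&(B<b0+30)).any() else 0 for b0 in range(-90,90,30)])
near([.475,-.0944],74.6,.11,"bd: rows along closing dir, cols along (sin,-cos)")
near([.5576,-.4082],71,.08,"die")
o=get_obs()
go(o,[.30,.40,.36]);go(o,[.475,-.0944,.36],[180,0,164.6])
```

```text
bd: rows along closing dir, cols along (sin,-cos) 1194
-125 [145, 143, 133, 0, 0, 0]
-100 [144, 143, 134, 0, 0, 0]
-75 [0, 0, 0, 0, 0, 0]
-50 [0, 0, 0, 0, 0, 0]
-25 [0, 0, 0, 0, 0, 0]
0 [0, 0, 0, 0, 0, 0]
25 [0, 0, 0, 0, 0, 0]
50 [0, 0, 0, 0, 0, 110]
75 [0, 0, 0, 0, 0, 137]
100 [0, 191, 190, 0, 0, 136]
die 993
-125 [0, 0, 0, 0, 0, 0]
-100 [0, 0, 0, 0, 0, 0]
-75 [0, 0, 0, 0, 0, 0]
-50 [0, 0, 0, 0, 0, 0]
-25 [0, 0, 0, 0, 0, 0]
0 [0, 0, 0, 0, 0, 0]
25 [0, 0, 0, 0, 0, 0]
50 [0, 0, 0, 0, 0, 99]
75 [0, 0, 0, 0, 102, 124]
100 [0, 176, 175, 82, 123, 139]
shift [-0.4999 -0.576  -0.4604] turn [0. 0. 0.]
shift [-1.5977 -1.9365 -0.4579] turn [-0.0005  0.     -0.0223]
```

Run:
```python
from h import *
t=dict(np.load("top0.npz"));s=dict(np.load("scene0.npz"))
P=np.r_[cloud(t)[t["depth"]>0],cloud(s)[s["depth"]>0]]
d=np.radians(74.6);u=np.array([np.cos(d),np.sin(d)]);v=np.array([u[1],-u[0]]);q=P[:,:2]-[.475,-.0944]
A,B=q@u*1000,q@v*1000
for b in range(-60,80,10):
    m=(B>=b)&(B<b+10)&(P[:,2]>.126)&(P[:,2]<.5)&(abs(A)<160)
    n=A[m&(A<0)];p=A[m&(A>0)];print(b,n.max().round() if len(n) else None,p.min().round() if len(p) else None)
```

```text
-60 -79.0 134.0
-50 -80.0 106.0
-40 -84.0 106.0
-30 -89.0 115.0
-20 None 125.0
-10 None 134.0
0 None 145.0
10 None 153.0
20 None None
30 None None
40 None None
50 None None
60 None 146.0
70 None 90.0
```

Call:
servo_tool:
  series:
    - [[-0.1, -0.12, -0.46, 0, 0, 0, 1], [-0.1, -0.12, -0.46, 0, 0, 0, 1], [-0.25, -0.3, -0.46, 0, 0, 0, 1], [-0.25, -0.3, -0.46, 0, 0, 0, 1], [-0.5, -0.576, -0.46, 0, 0, 0, 1], [-0.5, -0.576, -0.46, 0, 0, 0, 1], [-0.5, -0.576, -0.46, 0, 0, 0, 1], [-0.66, -0.75, -0.46, 0, 0, 0, 1], [-0.72, -0.85, -0.46, 0, 0, -0.01, 1], [-0.8, -0.95, -0.46, 0, 0, -0.02, 1], [-0.88, -1.0, -0.46, 0, 0, -0.02, 1], [-0.95, -1.0, -0.46, 0, 0, -0.022, 1]]

```text
time_s: 1.1
tool_pos: [0.3855, 0.2307, 0.3614]
tool_rot: [180.0, 0.0, 164.4]
force: [1.3, 0.9, 0.4]
grip_width: 0.0865
grasp_force: 0.0
```

Run:
```python
from h import *
from cell import get_obs
o=get_obs();print(o["tool_pos"],o["tool_rot"])
go(o,[.4904,-.0986,.30],[180,0,164.6]);go(o,[.4904,-.0986,.18],[180,0,164.6])
```

```text
[0.38547722 0.23070156 0.36137764] [1.79952720e+02 1.59149358e-02 1.64377502e+02]
shift [-0.6324 -0.9631  0.204 ] turn [ 0.0003  0.0001 -0.0012]
shift [-0.6323 -0.9634  0.604 ] turn [ 0.0003  0.0001 -0.0012]
```

Call:
servo_tool:
  series:
    - [[-0.3, -0.5, 0.05, 0, 0, -0.001, 1], [-0.3, -0.5, 0.05, 0, 0, -0.001, 1], [-0.3, -0.5, 0.05, 0, 0, -0.001, 1], [-0.632, -0.963, 0.1, 0, 0, -0.001, 1], [-0.632, -0.963, 0.1, 0, 0, -0.001, 1], [-0.632, -0.963, 0.1, 0, 0, -0.001, 1], [-0.632, -0.963, 0.1, 0, 0, -0.001, 1], [-0.632, -0.963, 0.2, 0, 0, -0.001, 1], [-0.632, -0.963, 0.4, 0, 0, -0.001, 1], [-0.632, -0.963, 0.5, 0, 0, -0.001, 1], [-0.632, -0.963, 0.6, 0, 0, -0.001, 1], [-0.632, -0.963, 0.6, 0, 0, -0.001, 1]]

```text
time_s: 2.1
tool_pos: [0.4863, -0.094, 0.1744]
tool_rot: [-179.8, -0.6, 164.6]
force: [-1.1, 1.1, -0.8]
grip_width: 0.0871
grasp_force: 0.0
```

Run:
```python
from h import *
from cell import get_obs,eyes
c=eyes.read_camera("scene");b=eyes.read_camera("top")
x0,y0=150,100
cv2.imwrite("pics/s1.png",np.hstack([cv2.resize(k[:,:,::-1],None,fx=2.8,fy=2.8,interpolation=cv2.INTER_CUBIC) for k in (c["frame"][100:270,140:280],b["frame"][110:280,140:280])]))
o=get_obs();print(o["tool_pos"],o["tool_rot"])
go(o,[.4904,-.0986,.063],[180,0,164.6])
```

```text
[ 0.48914958 -0.09338961  0.17883404] [-179.8920701    -0.27003495  164.70997957]
shift [-0.0104 -0.0149  0.3861] turn [-0.0006 -0.0015  0.0006]
```

View pics/s1.png

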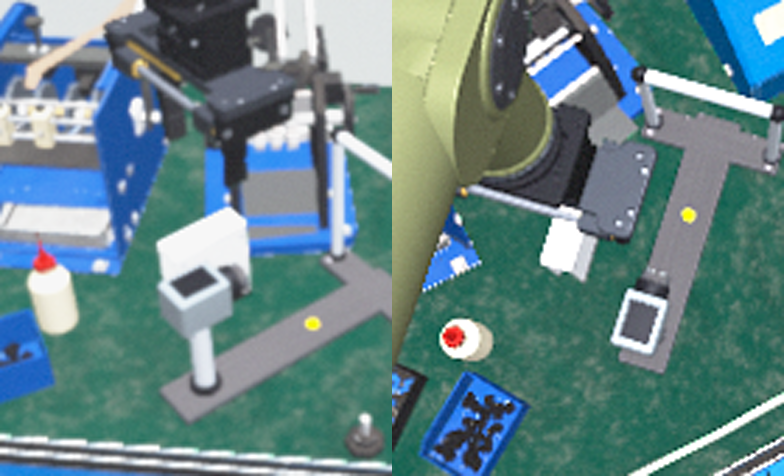

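The gripper hovers over the backdrop, with its body running wide along the closing line (right panel, about (560,200)). It clears the camera, so I descend and grip.

Call:
servo_tool:
  series:
    - [[-0.01, -0.015, 0.05, 0, 0, 0, 1], [-0.01, -0.015, 0.1, 0, 0, 0, 1], [-0.01, -0.015, 0.2, 0, 0, 0, 1], [-0.01, -0.015, 0.3, 0, 0, 0, 1], [-0.01, -0.015, 0.35, 0, 0, 0, 1], [-0.01, -0.015, 0.386, 0, 0, 0, 1], [-0.01, -0.015, 0.386, 0, 0, 0, 1], [-0.01, -0.015, 0.386, 0, 0, 0, 1], [-0.01, -0.015, 0.386, 0, 0, 0, 0.5], [-0.01, -0.015, 0.386, 0, 0, 0, 0.3], [-0.01, -0.015, 0.386, 0, 0, 0, 0.2], [-0.01, -0.015, 0.386, 0, 0, 0, 0.2]]
  grip_force: 12

```text
time_s: 3.2
tool_pos: [0.4933, -0.0986, 0.0656]
tool_rot: [180.0, 0.1, 164.7]
force: [-0.4, -0.5, -0.6]
grip_width: 0.0679
grasp_force: 0.0
```

Call:
servo_tool:
  series:
    - [[0, 0, 0, 0, 0, 0, 0.1], [0, 0, 0, 0, 0, 0, 0.1], [0, 0, 0, 0, 0, 0, 0.1], [0, 0, 0, 0, 0, 0, 0.1]]

```text
time_s: 3.53
tool_pos: [0.4926, -0.0987, 0.0647]
tool_rot: [180.0, -0.0, 164.7]
force: [1.0, -0.1, 0.7]
grip_width: 0.0416
grasp_force: 0.0
```

Run:
```python
from h import *
from cell import get_obs
o=get_obs();print(o["tool_pos"],o["tool_rot"],o["grip_width"],o["grasp_force"],o["force"])
```

```text
[ 0.49260688 -0.09871272  0.06474901] [ 1.79996878e+02 -2.75363187e-03  1.64725547e+02] 0.04161182123316883 0.0 [ 0.99372378 -0.05183422  0.70596956]
```

Call:
servo_tool:
  series:
    - [[0, 0, 0, 0, 0, 0, 0.1], [0, 0, 0, 0, 0, 0, 0.1], [0, 0, 0, 0, 0, 0, 0.1], [0, 0, 0, 0, 0, 0, 0.1], [0, 0, 0, 0, 0, 0, 0.1]]

```text
time_s: 3.95
tool_pos: [0.4926, -0.0987, 0.0647]
tool_rot: [180.0, -0.0, 164.7]
force: [0.1, -0.1, -0.4]
grip_width: 0.0298
grasp_force: 12.0
```

Call:
servo_tool:
  series:
    - [[0, 0, -0.05, 0, 0, 0, 0.1], [0, 0, -0.1, 0, 0, 0, 0.1], [0, 0, -0.2, 0, 0, 0, 0.1], [0, 0, -0.3, 0, 0, 0, 0.1], [0, 0, -0.4, 0, 0, 0, 0.1], [0, 0, -0.5, 0, 0, 0, 0.1], [0, 0, -0.6, 0, 0, 0, 0.1], [0, 0, -0.7, 0, 0, 0, 0.1], [0, 0, -0.75, 0, 0, 0, 0.1], [0, 0, -0.75, 0, 0, 0, 0.1]]

```text
time_s: 4.78
tool_pos: [0.4945, -0.0991, 0.2934]
tool_rot: [179.9, 0.3, 164.7]
force: [0.6, -0.1, -0.6]
grip_width: 0.03
grasp_force: 12.0
```

Run:
```python
from h import *
from cell import get_obs
o=get_obs();print(o["tool_pos"],o["tool_rot"],o["grip_width"],o["grasp_force"],o["force"])
```

```text
[ 0.49451512 -0.09910229  0.29337709] [179.85687224   0.34958486 164.71996568] 0.030005638042483802 11.967955981381238 [ 0.57253792 -0.14610261 -0.5690595 ]
```

Run:
```python
from h import *
from cell import get_obs
o=get_obs();go(o,[.5791,-.245,.335],[180,0,74.2])
```

```text
shift [-0.401  -0.3945 -0.1373] turn [0.0022 0.0009 0.5029]
```

Call:
servo_tool:
  series:
    - [[0, 0, -0.1, 0, 0, 0.02, 0.1], [-0.05, -0.05, -0.137, 0, 0, 0.06, 0.1], [-0.1, -0.1, -0.137, 0, 0, 0.1, 0.1], [-0.15, -0.15, -0.137, 0, 0, 0.14, 0.1], [-0.2, -0.2, -0.137, 0, 0, 0.18, 0.1], [-0.25, -0.25, -0.137, 0, 0, 0.22, 0.1], [-0.3, -0.3, -0.137, 0, 0, 0.26, 0.1], [-0.35, -0.35, -0.137, 0, 0, 0.3, 0.1], [-0.38, -0.38, -0.137, 0, 0, 0.34, 0.1], [-0.401, -0.394, -0.137, 0, 0, 0.38, 0.1], [-0.401, -0.394, -0.137, 0.001, 0, 0.42, 0.1], [-0.401, -0.394, -0.137, 0.002, 0.001, 0.45, 0.1]]

```text
time_s: 5.78
tool_pos: [0.577, -0.2451, 0.3287]
tool_rot: [-179.5, 0.1, 83.3]
force: [0.1, -0.1, -1.1]
grip_width: 0.03
grasp_force: 12.0
```

Call:
servo_tool:
  series:
    - [[0, 0, 0, 0, 0, 0.03, 0.1], [0, 0, 0, 0, 0, 0.05, 0.1], [0, 0, 0, 0, 0, 0.053, 0.1], [0, 0, 0, 0, 0, 0.053, 0.1], [0, 0, 0, 0, 0, 0.053, 0.1]]

```text
time_s: 6.2
tool_pos: [0.5773, -0.2443, 0.33]
tool_rot: [-179.6, 0.1, 74.3]
force: [-0.8, -0.6, -0.9]
grip_width: 0.0299
grasp_force: 12.0
```

Run:
```python
from h import *
from cell import get_obs,eyes
c=eyes.read_camera("scene");b=eyes.read_camera("top")
o=get_obs();print(o["tool_pos"],o["tool_rot"]);go(o,[.5791,-.245,.265],[180,0,74.2])
cv2.imwrite("pics/s2.png",np.hstack([cv2.resize(k[:,:,::-1],None,fx=2.8,fy=2.8,interpolation=cv2.INTER_CUBIC) for k in (c["frame"][50:240,200:340],b["frame"][90:280,180:320])]))
```

```text
[ 0.57745169 -0.24437003  0.33050195] [-1.79639921e+02  1.32315022e-01  7.42477371e+01]
shift [-0.      0.0072  0.2183] turn [-0.002   0.0007  0.0003]
```

View pics/s2.png

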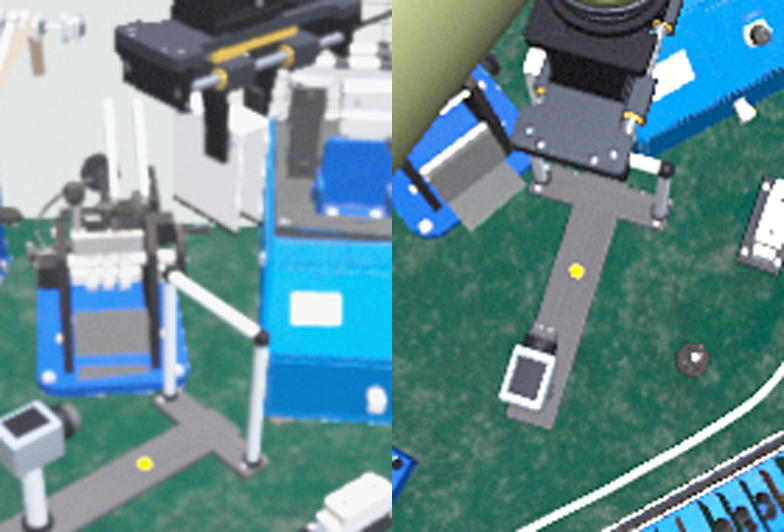

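The backdrop hangs squarely from the fingers above the bar (left panel: lower edge about (185,195)–(240,225), bar caps at (170,270) and (262,338)). I check both in the scene camera against my model.

Run:
```python
from h import *
from cell import get_obs,eyes
c=eyes.read_camera("scene");o=get_obs()
y=np.radians(74.2);tx=np.array([np.cos(y),np.sin(y),0]);n=np.array([-tx[1],tx[0],0])*-1  # n= stand x
def crop(p): return np.round((proj(c,p)-[200,50])*2.8).astype(int).tolist()
bm=np.array([.5835,-.2276,.165])
print("bar caps pred",crop([bm+.065*tx,bm-.065*tx]))
bc=o["tool_pos"]+.018*tx;bc[2]-=.0647
print("backdrop lower corners",crop([bc+a*.042*tx+b*.015*n for a in(1,-1) for b in(-1,1)]), bc)
# measured: bar points by depth in scene
P=cloud(c);m=(P[...,2]>.15)&(P[...,2]<.18);s=np.zeros_like(m);s[140:180,255:300]=1;m&=s
uv=np.argwhere(m)[:,::-1];Q=P[m];d=(Q-bm);print("bar n,t offsets mm",m.sum(),np.percentile(d@n*1000,[5,50,95]).round(1),np.percentile(d@tx*1000,[2,98]).round(1),np.percentile(d[:,2]*1000,[5,95]).round(1))
s[:]=0;s[80:140,255:300]=1;m=s&(P[...,2]>.24)&(P[...,2]<.36)&(c["frame"].min(2)>150)
d=P[m]-bc;print("bd",m.sum(),np.percentile(d@n*1000,[2,25,50,75,98]).round(1),np.percentile(d@tx*1000,[2,98]).round(1))
```

```text
bar caps pred [[167, 274], [259, 338]]
backdrop lower corners [[170, 197], [195, 186], [234, 236], [260, 224]] [ 0.58235645 -0.2270976   0.26593969]
bar n,t offsets mm 318 [-5.2 -1.1 98. ] [-73.8  61.5] [-12.5   6.7]
bd 1000 [-15.4 -13.8 -13.   12.2  15.3] [-42.4  37.9]
```

Call:
servo_tool:
  series:
    - [[0, 0.01, 0.05, -0.002, 0, 0, 0.1], [0, 0.01, 0.12, -0.002, 0, 0, 0.1], [0, 0.01, 0.2, -0.002, 0, 0, 0.1], [0, 0.01, 0.25, -0.002, 0, 0, 0.1], [0, 0.01, 0.3, -0.002, 0, 0, 0.1], [0, 0.01, 0.36, -0.002, 0, 0, 0.1], [0, 0.01, 0.42, -0.002, 0, 0, 0.1], [0, 0.01, 0.48, -0.002, 0, 0, 0.1], [0, 0.01, 0.53, -0.002, 0, 0, 0.1], [0, 0.01, 0.56, -0.002, 0, 0, 0.1], [0, 0.01, 0.58, -0.002, 0, 0, 0.1], [0, 0.01, 0.58, -0.002, 0, 0, 0.1]]

```text
time_s: 7.35
tool_pos: [0.5789, -0.2451, 0.1559]
tool_rot: [-179.9, 0.1, 74.2]
force: [-0.1, 0.0, -0.9]
grip_width: 0.0294
grasp_force: 12.0
```

Run:
```python
from h import *
from cell import get_obs
o=get_obs();print(o["tool_pos"],o["tool_rot"],o["grip_width"],o["force"])
```

```text
[ 0.57887518 -0.24507085  0.15588377] [-1.79933181e+02  1.38629319e-01  7.42016216e+01] 0.029422076460708307 [-0.05318325  0.01897799 -0.91166381]
```

Call:
servo_tool:
  series:
    - [[0, 0, 0.01, 0, 0, 0, 0.1], [0, 0, 0.02, 0, 0, 0, 0.1], [0, 0, 0.03, 0, 0, 0, 0.1], [0, 0, 0.036, 0, 0, 0, 0.1], [0, 0, 0.036, 0, 0, 0, 0.1]]

```text
time_s: 7.77
tool_pos: [0.5793, -0.2453, 0.1458]
tool_rot: [180.0, 0.1, 74.2]
force: [-1.1, 0.1, -0.6]
grip_width: 0.0301
grasp_force: 12.0
```

Call:
servo_tool:
  series:
    - [[0, 0, 0, 0, 0, 0, 0.4], [0, 0, 0, 0, 0, 0, 0.45], [0, 0, 0, 0, 0, 0, 0.5], [0, 0, 0, 0, 0, 0, 0.6], [0, 0, 0, 0, 0, 0, 0.6], [0, 0, 0, 0, 0, 0, 0.6]]

```text
time_s: 8.27
tool_pos: [0.5794, -0.2454, 0.1461]
tool_rot: [180.0, 0.1, 74.2]
force: [0.7, -0.0, 0.5]
grip_width: 0.0507
grasp_force: 0.0
```

Call:
servo_tool:
  series:
    - [[0, 0, -0.03, 0, 0, 0, 0.7], [0, 0, -0.1, 0, 0, 0, 0.8], [0, 0, -0.2, 0, 0, 0, 0.8], [0, 0, -0.3, 0, 0, 0, 0.8], [0, 0, -0.4, 0, 0, 0, 0.8], [0, 0, -0.5, 0, 0, 0, 0.8], [0, 0, -0.5, 0, 0, 0, 0.8]]

```text
time_s: 8.85
tool_pos: [0.5814, -0.247, 0.3032]
tool_rot: [179.4, 0.2, 74.2]
force: [1.1, -1.1, -0.8]
grip_width: 0.0695
grasp_force: 0.0
```

Run:
```python
from h import *
from cell import get_obs,eyes
c=eyes.read_camera("scene");b=eyes.read_camera("top");o=get_obs();print(o["tool_pos"],o["tool_rot"])
go(o,[.5576,-.4082,.29],[180,0,161])
cv2.imwrite("pics/s3.png",np.hstack([cv2.resize(k[:,:,::-1],None,fx=2.8,fy=2.8,interpolation=cv2.INTER_CUBIC) for k in (c["frame"][50:240,200:340],b["frame"][90:280,180:320])]))
```

```text
[ 0.57984812 -0.24568584  0.2978756 ] [1.79802501e+02 1.43882663e-01 7.41749994e+01]
shift [-0.5413  0.0763  0.0279] turn [ 3.000e-04  1.500e-03 -4.824e-01]
```

View pics/s3.png

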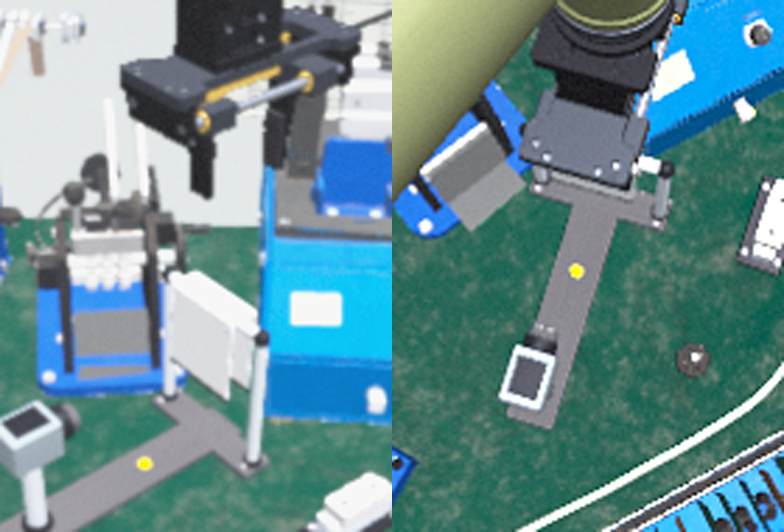

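The backdrop now straddles the bar, its face at (170–260, 275–390) in the left panel, and it has been let go. Next is the die.

Call:
servo_tool:
  series:
    - [[-0.05, 0, 0, 0, 0, -0.04, 1], [-0.1, 0.01, 0.01, 0, 0, -0.08, 1], [-0.15, 0.02, 0.02, 0, 0, -0.12, 1], [-0.2, 0.03, 0.02, 0, 0, -0.16, 1], [-0.25, 0.04, 0.02, 0, 0, -0.2, 1], [-0.3, 0.05, 0.02, 0, 0, -0.24, 1], [-0.35, 0.06, 0.028, 0, 0, -0.28, 1], [-0.4, 0.07, 0.028, 0, 0, -0.32, 1], [-0.45, 0.076, 0.028, 0, 0, -0.36, 1], [-0.5, 0.076, 0.028, 0, 0, -0.4, 1], [-0.53, 0.076, 0.028, 0, 0.001, -0.44, 1], [-0.541, 0.076, 0.028, 0, 0.001, -0.47, 1]]

```text
time_s: 9.95
tool_pos: [0.5551, -0.4093, 0.2863]
tool_rot: [-179.9, -0.3, 158.9]
force: [0.3, 0.5, 0.3]
grip_width: 0.0872
grasp_force: 0.0
```

Call:
servo_tool:
  series:
    - [[0, 0, 0, 0, 0, -0.012, 1], [0, 0, 0, 0, 0, -0.012, 1], [0, 0, 0.1, 0, 0, -0.012, 1], [0, 0, 0.2, 0, 0, -0.012, 1], [0, 0, 0.3, 0, 0, -0.012, 1], [0, 0, 0.4, 0, 0, -0.012, 1], [0, 0, 0.5, 0, 0, -0.012, 1], [0, 0, 0.6, 0, 0, -0.012, 1], [0, 0, 0.65, 0, 0, -0.012, 1], [0, 0, 0.65, 0, 0, -0.012, 1], [0, 0, 0.65, 0, 0, -0.012, 1]]

```text
time_s: 10.87
tool_pos: [0.5566, -0.407, 0.0926]
tool_rot: [-180.0, -0.2, 160.9]
force: [0.7, 0.2, 1.1]
grip_width: 0.0871
grasp_force: 0.0
```

Run:
```python
from h import *
from cell import get_obs,eyes
c=eyes.read_camera("scene");b=eyes.read_camera("top");o=get_obs();print(o["tool_pos"],o["tool_rot"])
go(o,[.5576,-.4082,.022],[180,0,161])
y=np.radians(74.2);tx=np.array([np.cos(y),np.sin(y),0]);n=np.array([tx[1],-tx[0],0]);bm=np.array([.584,-.2278,.165])
P=cloud(c);d=P-bm;m=(abs(d@n)<.025)&(abs(d@tx)<.055)&(d[...,2]<.02)&(d[...,2]>-.1)&(c["frame"].min(2)>170)
q=d[m];print("bd n,t,z",m.sum(),*(np.percentile(v*1000,[1,50,99]).round(1) for v in(q@n,q@tx,q[:,2])))
print("tcp in scene",proj(c,[o["tool_pos"],[.5576,-.4082,.043]]))
cv2.imwrite("pics/s4.png",cv2.resize(c["frame"][150:270,250:390,::-1],None,fx=4.5,fy=4.5,interpolation=cv2.INTER_CUBIC))
```

```text
[ 0.55779613 -0.40836395  0.09520787] [-1.79915932e+02  8.28048328e-02  1.60933716e+02]
shift [0.0011 0.0007 0.244 ] turn [-0.0005  0.0005 -0.0004]
bd n,t,z 964 [-16.3 -12.8  15.8] [-47.4 -10.5  43.8] [-79.2 -22.8  10.3]
tcp in scene [[330.04642476 211.07729568]
 [327.23015738 225.62997499]]
```

View pics/s4.png

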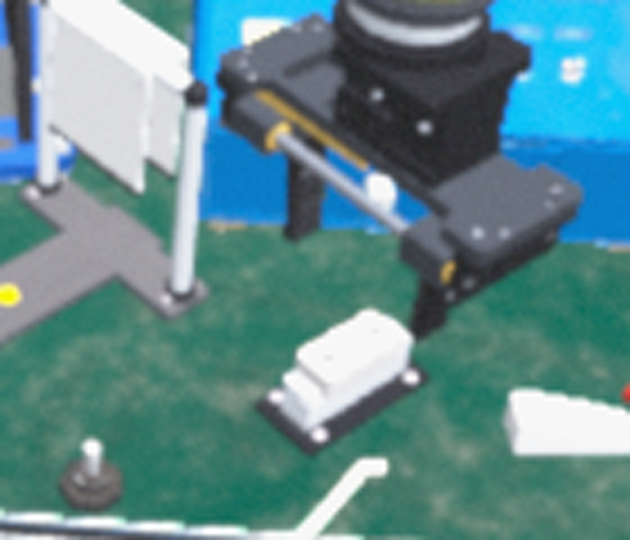

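The backdrop is centred on the bar to within 2 mm, and the fingers straddle the die (at about (355,345)). I descend and grip.

Call:
servo_tool:
  series:
    - [[0.001, 0, 0.05, 0, 0, 0, 1], [0.001, 0, 0.1, 0, 0, 0, 1], [0.001, 0, 0.15, 0, 0, 0, 1], [0.001, 0, 0.2, 0, 0, 0, 1], [0.001, 0, 0.23, 0, 0, 0, 1], [0.001, 0, 0.247, 0, 0, 0, 1], [0.001, 0, 0.247, 0, 0, 0, 0.8], [0.001, 0, 0.247, 0, 0, 0, 0.6], [0.001, 0, 0.247, 0, 0, 0, 0.3], [0.001, 0, 0.247, 0, 0, 0, 0.2], [0.001, 0, 0.247, 0, 0, 0, 0.1], [0.001, 0, 0.247, 0, 0, 0, 0.1]]
  grip_force: 25

```text
time_s: 11.97
tool_pos: [0.5567, -0.4075, 0.0196]
tool_rot: [-180.0, -0.0, 161.0]
force: [-1.8, 0.5, 0.1]
grip_width: 0.0548
grasp_force: 0.0
```

Call:
servo_tool:
  series:
    - [[0, 0, 0, 0, 0, 0, 0.1], [0, 0, 0, 0, 0, 0, 0.1], [0, 0, 0, 0, 0, 0, 0.1], [0, 0, 0, 0, 0, 0, 0.1], [0, 0, 0, 0, 0, 0, 0.1], [0, 0, 0, 0, 0, 0, 0.1]]

```text
time_s: 12.47
tool_pos: [0.5564, -0.4075, 0.019]
tool_rot: [-180.0, -0.1, 160.9]
force: [0.8, -0.3, 0.5]
grip_width: 0.0276
grasp_force: 25.0
```

Run:
```python
from h import *
from cell import get_obs
o=get_obs();print(o["tool_pos"],o["tool_rot"],o["grip_width"],o["grasp_force"],o["force"])
```

```text
[ 0.5563627  -0.40753983  0.01903348] [-1.79957595e+02 -7.67760277e-02  1.60944183e+02] 0.027582809368552983 25.00012549571693 [ 0.76652626 -0.28124337  0.47172874]
```

Call:
servo_tool:
  series:
    - [[0, 0, -0.03, 0, 0, 0, 0.1], [0, 0, -0.1, 0, 0, 0, 0.1], [0, 0, -0.2, 0, 0, 0, 0.1], [0, 0, -0.3, 0, 0, 0, 0.1], [0, 0, -0.42, 0, 0, 0, 0.1], [0, 0, -0.54, 0, 0, 0, 0.1], [0, 0, -0.66, 0, 0, 0, 0.1], [0, 0, -0.78, 0, 0, 0, 0.1], [0, 0, -0.88, 0, 0, 0, 0.1], [0, 0, -0.95, 0, 0, 0, 0.1], [0, 0, -0.95, 0, 0, 0, 0.1]]

```text
time_s: 13.38
tool_pos: [0.5578, -0.4089, 0.3103]
tool_rot: [-179.8, 0.4, 160.9]
force: [-0.1, 0.1, -1.1]
grip_width: 0.0275
grasp_force: 25.0
```

Run:
```python
from h import *
from cell import get_obs
o=get_obs();print(o["tool_pos"],o["tool_rot"],o["grip_width"],o["grasp_force"],o["force"])
go(o,[.4985,-.2037,.30],[180,0,74.2])
```

```text
[ 0.5578437  -0.40887692  0.31030691] [-179.84023278    0.39708624  160.94807651] 0.02753681322455056 25.000047432258725 [-0.10818839  0.12187819 -1.13201109]
shift [0.4105 0.582  0.0299] turn [0.001  0.0024 0.4819]
```

Call:
servo_tool:
  series:
    - [[0.03, 0.04, 0, 0, 0, 0.03, 0.1], [0.07, 0.1, 0, 0, 0, 0.07, 0.1], [0.11, 0.16, 0, 0, 0, 0.11, 0.1], [0.15, 0.21, 0, 0, 0, 0.15, 0.1], [0.19, 0.27, 0, 0, 0, 0.19, 0.1], [0.23, 0.33, 0, 0, 0, 0.23, 0.1], [0.27, 0.38, 0, 0, 0, 0.27, 0.1], [0.31, 0.44, 0, 0, 0, 0.31, 0.1], [0.35, 0.5, 0.01, 0, 0, 0.35, 0.1], [0.39, 0.55, 0.02, 0, 0.001, 0.39, 0.1], [0.41, 0.575, 0.03, 0, 0.001, 0.43, 0.1], [0.41, 0.582, 0.03, 0, 0.001, 0.46, 0.1]]

```text
time_s: 14.38
tool_pos: [0.4963, -0.199, 0.2934]
tool_rot: [-179.6, -0.3, 78.0]
force: [-0.7, -0.4, -1.9]
grip_width: 0.028
grasp_force: 25.0
```

Call:
servo_tool:
  series:
    - [[0, 0, 0, 0, 0, 0.02, 0.1], [0, 0, 0, 0, 0, 0.022, 0.1], [0, 0, 0.05, 0, 0, 0.022, 0.1], [0, 0, 0.12, 0, 0, 0.022, 0.1], [0, 0, 0.19, 0, 0, 0.022, 0.1], [0, 0, 0.26, 0, 0, 0.022, 0.1], [0, 0, 0.31, 0, 0, 0.022, 0.1], [0, 0, 0.35, 0, 0, 0.022, 0.1], [0, 0, 0.37, 0, 0, 0.022, 0.1], [0, 0, 0.37, 0, 0, 0.022, 0.1], [0, 0, 0.37, 0, 0, 0.022, 0.1], [0, 0, 0.37, 0, 0, 0.022, 0.1]]

```text
time_s: 15.38
tool_pos: [0.4979, -0.2022, 0.185]
tool_rot: [-179.9, -0.1, 74.2]
force: [0.2, -0.3, -1.8]
grip_width: 0.0277
grasp_force: 25.0
```

Run:
```python
from h import *
from cell import get_obs,eyes
c=eyes.read_camera("scene");b=eyes.read_camera("top");o=get_obs();print(o["tool_pos"],o["tool_rot"],o["grip_width"])
go(o,[.4985,-.2037,.110],[180,0,74.2])
P=cloud(c);D=o["tool_pos"]+[0,0,.015]
y=np.radians(74.2);tx=np.array([np.cos(y),np.sin(y),0]);n=np.array([tx[1],-tx[0],0]);d=P-D
m=(abs(d@n)<.03)&(abs(d@tx)<.05)&(abs(d[...,2])<.014)&(c["frame"].min(2)>110)
q=d[m];print("die n,t,z",m.sum(),*(np.percentile(v*1000,[1,50,99]).round(1) for v in(q@n,q@tx,q[:,2])))
cv2.imwrite("pics/s5.png",cv2.resize(c["frame"][100:250,190:330,::-1],None,fx=4,fy=4,interpolation=cv2.INTER_CUBIC))
```

```text
[ 0.49791934 -0.20211832  0.18507388] [-1.79900018e+02 -1.10782823e-01  7.42005794e+01] 0.02808466728744135
shift [-0.005   0.0037  0.2502] turn [-0.0006 -0.0006  0.    ]
die n,t,z 218 [-14.9   0.3  23.4] [-33.1 -19.1  24.7] [-9.7  7.8 12.4]
```

View pics/s5.png

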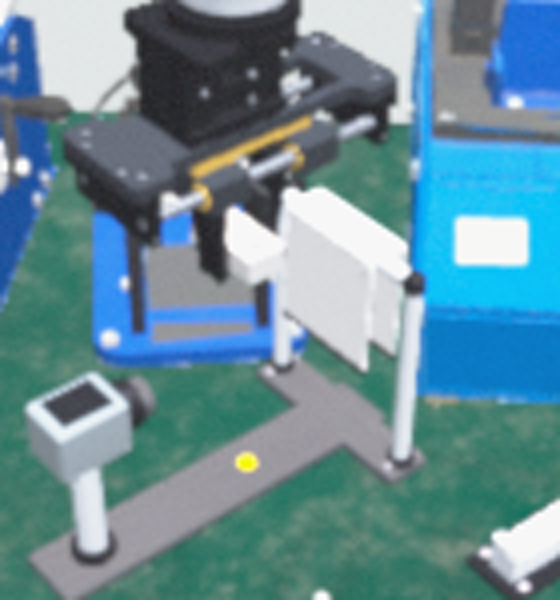

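The die is level in the gripper at about (250,245), and the backdrop still hangs. I lower in two stages and measure the clearance between gripper body and backdrop.

Call:
servo_tool:
  series:
    - [[-0.004, 0.003, 0.03, -0.0006, -0.0006, 0, 0.1], [-0.004, 0.003, 0.07, -0.0006, -0.0006, 0, 0.1], [-0.004, 0.003, 0.11, -0.0006, -0.0006, 0, 0.1], [-0.004, 0.003, 0.15, -0.0006, -0.0006, 0, 0.1], [-0.004, 0.003, 0.18, -0.0006, -0.0006, 0, 0.1], [-0.004, 0.003, 0.19, -0.0006, -0.0006, 0, 0.1], [-0.004, 0.003, 0.19, -0.0006, -0.0006, 0, 0.1], [-0.004, 0.003, 0.19, -0.0006, -0.0006, 0, 0.1]]

```text
time_s: 16.15
tool_pos: [0.4976, -0.2033, 0.127]
tool_rot: [-179.9, 0.0, 74.2]
force: [0.4, -0.3, -1.5]
grip_width: 0.0278
grasp_force: 25.0
```

Run:
```python
from h import *
from cell import get_obs,eyes
c=eyes.read_camera("scene");o=get_obs();print(o["tool_pos"],o["tool_rot"],o["grip_width"],o["force"])
go(o,[.4985,-.2037,.110],[180,0,74.2])
y=np.radians(74.2);tx=np.array([np.cos(y),np.sin(y),0]);n=np.array([tx[1],-tx[0],0]);d=cloud(c)-o["tool_pos"]
dark=c["frame"].max(2)<110
for lo,hi in((-.12,-.09),(-.09,-.06),(-.06,-.03),(.03,.06),(.06,.09),(.09,.13)):
    m=dark&(d@n>lo)&(d@n<hi)&(abs(d@tx)<.05)&(d[...,2]>.03)
    print(lo,m.sum(),np.percentile(d[m][:,2]*1000,[0,2,10]).round(1) if m.any() else "")
m=dark&(abs(d@n)<.14)&(abs(d@tx)<.05)&(d[...,2]>.06)&(d[...,2]<.12);print("extent n",np.percentile((d@n)[m]*1000,[1,99]))
cv2.imwrite("pics/s6.png",cv2.resize(c["frame"][100:250,190:330,::-1],None,fx=4,fy=4,interpolation=cv2.INTER_CUBIC))
```

```text
[ 0.49792809 -0.20337481  0.12738135] [-1.79941329e+02  2.59295473e-02  7.41808345e+01] 0.02783070948452732 [-0.2241151   0.50870371 -0.9900971 ]
shift [-0.0005  0.0022  0.0579] turn [-0.0003  0.0001 -0.0001]
-0.12 351 [92.5 95.  99.8]
-0.09 230 [71.2 72.9 76.7]
-0.06 912 [ 66.3  80.5 112.5]
0.03 51 [79.6 80.  82.5]
0.06 170 [70.9 74.  78. ]
0.09 7 [94.3 94.4 94.8]
extent n [-93.62314231  89.31162667]
```

View pics/s6.png

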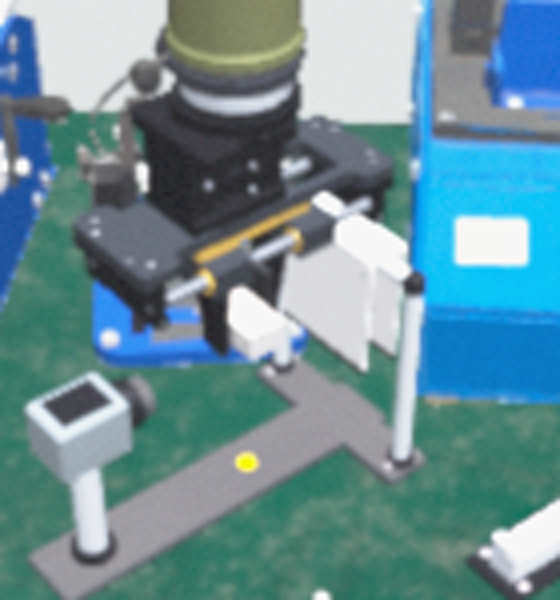

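Call:
servo_tool:
  series:
    - [[0, 0.009, 0.01, 0, 0, 0, 0.1], [0, 0.009, 0.02, 0, 0, 0, 0.1], [0, 0.009, 0.03, 0, 0, 0, 0.1], [0, 0.009, 0.04, 0, 0, 0, 0.1], [0, 0.009, 0.05, 0, 0, 0, 0.1], [0, 0.009, 0.05, 0, 0, 0, 0.1], [0, 0.009, 0.05, 0, 0, 0, 0.1], [0, 0.009, 0.05, 0, 0, 0, 0.1], [0, 0.009, 0.05, 0, 0, 0, 0.1], [0, 0.009, 0.05, 0, 0, 0, 0.1]]

```text
time_s: 17.03
tool_pos: [0.5003, -0.2039, 0.1122]
tool_rot: [-179.9, 0.0, 74.2]
force: [-0.3, -0.7, -2.4]
grip_width: 0.0277
grasp_force: 25.0
```

Run:
```python
from h import *
from cell import get_obs,eyes
c=eyes.read_camera("scene");o=get_obs();print(o["tool_pos"],o["tool_rot"],o["grip_width"],o["grasp_force"],o["force"],np.abs(o["joint_velocities"]).max())
y=np.radians(74.2);tx=np.array([np.cos(y),np.sin(y),0]);n=np.array([tx[1],-tx[0],0]);P=cloud(c)
d=P-[.584,-.2278,.165];m=(abs(d@n)<.025)&(abs(d@tx)<.055)&(d[...,2]<.02)&(d[...,2]>-.1)&(c["frame"].min(2)>170)
q=d[m];print("bd",m.sum(),*(np.percentile(v*1000,[1,50,99]).round(1) for v in(q@n,q@tx,q[:,2])))
d=P-[.5033,-.2051,.12];m=(abs(d@n)<.03)&(abs(d@tx)<.045)&(abs(d[...,2])<.03)&(c["frame"].min(2)>150)
q=d[m];print("die vs view",m.sum(),*(np.percentile(v*1000,[1,50,99]).round(1) for v in(q@n,q@tx,q[:,2])))
```

```text
[ 0.50030393 -0.20386967  0.11222038] [-1.79923312e+02  8.48060365e-03  7.41895516e+01] 0.02783199116409433 24.999934919178486 [ 0.19191023 -0.35111105 -1.5022069 ] 0.04936799048335937
bd 668 [-16.3 -13.3  14.9] [-51.1 -23.7  38.6] [-79.3 -38.2  18.7]
die vs view 181 [-17.4  -2.2  22.3] [-32.7 -18.6  13.9] [-0.3 15.1 26.8]
```

```bash
python3 -c "
from cell import env
print(env.sign_off())"
```

```text
the job is handed in; nothing more can be done
None
```

The job is handed in, with no verdict returned: by my last measurements the backdrop hangs on the bar within about 2 mm of centre, and the gripper holds the die level and square above the dot, about 8 mm from the view point and mostly high, to clear the backdrop.

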